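# Raise the folded-down bracelet stand to match its twin

### The arm

A 7-joint arm with a two-finger parallel gripper is mounted at the origin on the work surface. World frame = base frame: x ahead of the robot, y to its left, z up, the work surface at z = 0. Lengths are in mm, angles in rad, forces in N, time in s.
With the tool pointing down it reaches from about 425 to 875 mm from the base axis. Payload 4.7 kg.
Tool frame: the origin (TCP) lies on the centre line of the jaws, within the pads' length; the fingertips stand 14 mm ahead of it and the grasp point (between the pads) lies 5 mm behind it (env.tip_extent is the y of the fingertips in the tool frame, in mm); y points along the fingers, x is the direction in which the jaws open and shut, and the axes are right-handed (so a half turn about y gives the same grasp; the last joint's range is limited). The gripper opens to 85 mm and grips with 20 to 120 N. Pads are 22 mm wide; open, the fingers measure 114 mm over their backs; the gripper's body (76 mm by 85 mm) begins 54 mm behind the grasp point. The pads swing forward as they close: fully open they stand 13 mm farther back than shut.
Start: joints at [1.305, 0.321, -0.07, 1.45, 0.023, 1.371, -0.057], TCP at [179.486, -624.746, 245.349] pointing down, gripper open.
Joint ranges: [-2.86, 2.86], [-0.3, 2.09], [-1.38, 1.24], [0.06, 2.45], [-1.56, 4.7], [0.09, 2.05], [-2.69, 2.69]. Speed limits (rad/s): [2.57, 2.57, 3.14, 3.14, 3.14, 3.14, 3.14].

### API

Orientations are given as [roll, pitch, yaw] about the fixed x, y, z axes, in that order (R = Rz(yaw) Ry(pitch) Rx(roll)).
In Python, from rig import env gives the robot as it stands.
- The arm moves only by the tool servo_tool, never from a script. Its arguments are lists of equal length, an entry for each row: "turn": the turn, a rotation vector about the tool's x, y, z in degrees, a list of three; "delta_pos": the shift along the tool's x, y, z in m, a list of three; "jaw": the opening, from 0 (shut) to 1 (fully open). A call has 1 to 10 rows; each row shifts and turns the commanded pose from where the row before left it, along the tool's axes as they then stand; what a row does not reach is not made up. A row lasts 1/10 s, in which the tool goes at most 50 mm and 8.59 degrees, less where a joint would pass 70% of its speed; a pose out of reach is approached as far as the arm can. A call with a gripper value outside its range is refused whole. The fingers move at their own pace and stop on an object; "grip_force" is the grip in N (left out, the last holds). Time passes only in rows, so rows that do not move let the fingers close. It gives the time, the measured TCP pose, the force and the opening at its end, in the units of the state.
- env.observe(): the state, without advancing time (a new reading comes with each control period).
- env.read_camera(name): name is "side" or "top" or "wrist"; returns a dict with "image" (420x560x3 uint8, blue, green, red), "K" (3x3 intrinsics, pixels), "cam_to_world" (4x4, takes a point from camera to world coordinates). Camera axes: x right, y up, looking along -z (the intrinsics and any distortion apply to the point x, -y, -z); pixel columns grow to the right and rows downward; lengths in mm; the calibration is good to about 2 mm. A picture is of the moment at which its call begins. There is no depth.
- env.finish_job(): hands the job in, once; it reports no verdict.
The state is a dict: "clock": time; "joints": joint angles; "joint_vel": joint speeds; "effort": joint torques, N m; "eef_pos": TCP position; "tool_rot": TCP orientation; "force": force on the tool from outside, world axes, zero at the start; "wrist_torque": the same for the moment, N m; "finger_gap": finger opening in mm.
Only numpy, scipy, OpenCV 4.12 (cv2) and the standard library are available. Lean on these libraries where they do the work, as an engineer would, in place of code of your own. Each camera call takes 0.05 s, during which the arm holds its last target. There are 200 camera calls.

### The job

One of the two telescoping bracelet stands on the jeweller's bench is still folded down; make it as tall as its twin. Turn its wooden crossbar anticlockwise (seen from above) as far as it goes to unlock it, pull it up until its pin is above the catch block, turn the crossbar fully back so that the pin is over the block, and let go so that it stays up. Leave the raised stand as it is.

Things in the scene. Friction and masses are not known exactly. Their poses are not given: they have to be found in the camera images.
- low_bar (a point): Centre of the LOW stand's level wooden crossbar: 140 mm along this point's y, 16 along x, 22 high along z (up). It sits on a 16 mm rod that slides and turns in a fixed upright tube (26 diameter, top 150 above the table, fixed 100 mm round foot). Bar centre 185 above the table when down, 265 when locked up. Grip it at the centre from above, across its 16 mm: one grasp does the job.
- low_height (a joint): How far the low stand is pulled straight up, m: 0 = down (start), held there while locked by a steel catch block beside the tube, above the rod's brass pin. From 0.080 to 0.105 (end stop) the pin can turn in over the block; let go, it then sinks to rest on it at 0.080. Unlocked and not held, the bar and rod (0.18 to 0.3 kg) sink. Friction about 1 N.
- low_turn (a joint): Angle of the low stand's crossbar and pin about the upright tube axis (which passes through the bar's centre), rad, growing anticlockwise seen from above: 0 = locked (end stop), 1.05 = unlocked (end stop). The pin is clear of the catch block above 0.6. At the start 0 to 0.1. Friction about 0.05 N m.
- twin_bar_end (a point): One end of the crossbar of the other, RAISED stand (the end on the bar's +y side, in the middle of the end face), same make, size and axes; its bar centre and tube axis lie 70 mm from here along this point's -y, 265 above the table. To be left alone, neither lowered nor turned. Either stand may be the left or the right one, and each has its own yaw. Tubes at least 240 mm apart.
There are look-alikes about, which are no part of the job. What is shaped like the part that bears low_bar but purple or red is not meant.

How it is judged:
By the outcome, as a careful person would: the job done as asked, in the order asked, and still so for the second after the job is handed in, with the robot touching nothing.
It also fails if it takes over 42 s, if anything falls off the work surface, if the arm or the gripper's body presses on something with over 40 N, if the wrist force passes 120 N, or if a joint passes its speed limit or range.

## Working session

There is one attempt and no reset: what is moved stays moved. The work goes in short steps, Python scripts to look and compute and a tool call to move; the robot and the scene stay as the last step left them, time stands still between calls to the robot, and variables do not carry over. Pictures are saved under pics/ and viewed, about 8 in all and at most 12, crops included, and the job is handed in when it is done.

Besides the shell and the picture viewer there is one more tool, called after "Call:" as name(argument=value, ...) on one line, values as JSON. servo_tool: Moves the arm, as the interface text tells. Its arguments: {"type":"object","properties":{"turn":{"type":"array"},"delta_pos":{"type":"array"},"jaw":{"type":"array"},"grip_force":{"type":"number"}},"required":["turn","delta_pos","jaw"]}

```bash
mkdir -p pics
cat > h.py <<'E'
import numpy as np, cv2
from rig import env
def shot(n,f):
    d=env.read_camera(n); cv2.imwrite(f'pics/{f}.png',d['image']); np.savez(f'pics/{f}.npz',**d); return d
def ray(d,u,v):
    K=np.array(d['K']);T=np.array(d['cam_to_world'])
    p=np.linalg.solve(K,[u,v,1.]); r=T[:3,:3]@np.array([p[0],-p[1],-p[2]]); return T[:3,3],r
def onz(d,u,v,z):
    o,r=ray(d,u,v); return o+r*(z-o[2])/r[2]
def proj(d,P):
    K=np.array(d['K']);T=np.array(d['cam_to_world']);q=T[:3,:3].T@(np.array(P)-T[:3,3]); q=K@np.array([q[0],-q[1],-q[2]]); return q[:2]/q[2]
E
python3 - <<'E'
from h import *
a=shot('top','top0');b=shot('side','side0')
print(a['K'],a['cam_to_world'],b['cam_to_world'],a.keys()); print(env.observe(),env.tip_extent)
E
```

```text
[[459.81454299   0.         282.87831211]
 [  0.         459.81454299 210.03435083]
 [  0.           0.           1.        ]] [[ 8.35050832e-03  9.82281946e-01 -1.87222991e-01  3.07117544e+02]
 [-9.99927333e-01  6.57456049e-03 -1.01046855e-02  2.15543297e+01]
 [-8.69474126e-03  1.87293765e-01  9.82265467e-01  1.25705445e+03]
 [ 0.00000000e+00  0.00000000e+00  0.00000000e+00  1.00000000e+00]] [[-8.51469004e-01  3.95970246e-01 -3.43814048e-01  1.61129680e+02]
 [-5.24398801e-01 -6.39753070e-01  5.61891365e-01  5.66664467e+02]
 [ 2.53616954e-03  6.58728755e-01  7.52376232e-01  9.21432482e+02]
 [ 0.00000000e+00  0.00000000e+00  0.00000000e+00  1.00000000e+00]] dict_keys(['image', 'K', 'cam_to_world'])
{'clock': 0.1, 'joints': array([ 1.30508392,  0.3217296 , -0.07010079,  1.45157834,  0.02259071,
        1.37078531, -0.05691273]), 'joint_vel': array([ 8.44420651e-04, -1.94285089e-03, -1.19690507e-03, -2.82419187e-03,
       -8.13811106e-05, -6.73078656e-04,  1.22721798e-03]), 'effort': array([ 3.93704049e-04, -4.94875038e+01, -3.83750377e-01, -3.15210772e+01,
        1.29192011e-02,  7.39886484e-03, -4.06555301e-06]), 'eef_pos': array([ 179.35376397, -624.28314311,  244.33276698]), 'tool_rot': array([-1.57087629,  0.00171168, -1.29095491]), 'force': array([-0.23789213,  0.25181183,  0.41501702]), 'wrist_torque': array([ 0.00446284, -0.01904693, -0.01873362]), 'finger_gap': 85.13864865854111} 14.0
```

View pics/top0.png

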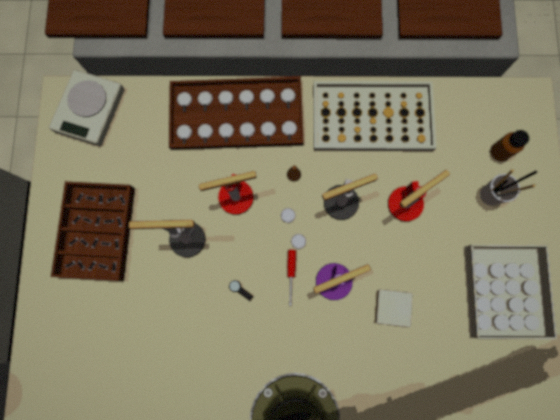

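View pics/side0.png

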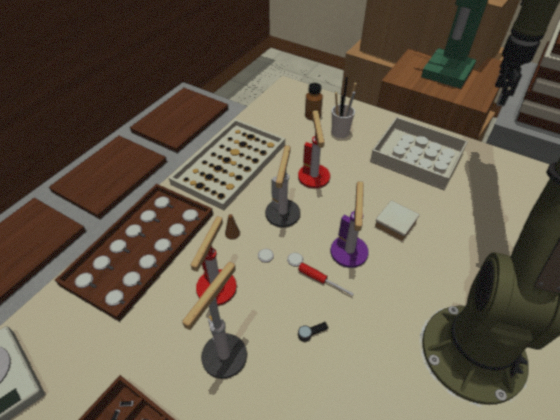

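Candidates (top picture): grey-foot stands with bars at (161,224) and (350,186); red-footed look-alikes at (228,180) and (425,189); purple one at (343,279). The left grey stand seems to be the raised one, so I'd pick the grey one at (350,186). I'll triangulate both bars and crop to check.

```bash
cat > m.py <<'E'
from h import *
def bars(d):
    hsv=cv2.cvtColor(d['image'],cv2.COLOR_BGR2HSV)
    m=cv2.inRange(hsv,(10,95,110),(25,255,255)); m=cv2.morphologyEx(m,cv2.MORPH_OPEN,np.ones((3,3)))
    out=[]
    for c in cv2.findContours(m,0,1)[0]:
        r=cv2.minAreaRect(c)
        if cv2.contourArea(c)>150 and max(r[1])>30 and min(r[1])>3:
            b=cv2.boxPoints(r); e=[(b[i]+b[(i+1)%4])/2 for i in range(4)]
            e=e[0::2] if np.linalg.norm(e[0]-e[2])>np.linalg.norm(e[1]-e[3]) else e[1::2]
            out.append((np.array(r[0]),np.array(e),r[1]))
    return out
E
python3 - <<'E'
from m import *
a=dict(np.load('pics/top0.npz'));b=dict(np.load('pics/side0.npz'))
A=bars(a);B=bars(b)
for n,L in(('top',A),('side',B)):
    for c,e,w in L: print(n,c.round(),e.round(1).tolist(),np.round(w))
for c,e,w in A:
    o1,r1=ray(a,*c)
    for c2,_,_ in B:
        o2,r2=ray(b,*c2); s=np.linalg.lstsq(np.c_[r1,-r2],o2-o1,rcond=None)[0]; p=o1+s[0]*r1;q=o2+s[1]*r2
        if np.linalg.norm(p-q)<12: print(c.round(),c2.round(),((p+q)/2).round(),np.linalg.norm(p-q).round(1))
i1=cv2.resize(a['image'][150:290,110:390],None,fx=2.8,fy=2.8,interpolation=2)
i2=cv2.resize(b['image'][135:235,240:380],None,fx=2,fy=2,interpolation=2)
cv2.imwrite('pics/c1.png',i1)
E
```

```text
top [341. 279.] [[369.29998779296875, 266.79998779296875], [313.29998779296875, 290.29998779296875]] [ 7. 61.]
top [161. 224.] [[192.10000610351562, 222.89999389648438], [129.0, 224.6999969482422]] [ 7. 63.]
top [349. 186.] [[376.3999938964844, 176.0], [322.29998779296875, 196.10000610351562]] [ 7. 58.]
top [425. 188.] [[448.20001220703125, 172.1999969482422], [401.29998779296875, 203.5]] [ 8. 56.]
top [227. 180.] [[254.89999389648438, 172.8000030517578], [198.60000610351562, 186.3000030517578]] [ 7. 58.]
side [208. 293.] [[231.1999969482422, 262.3999938964844], [184.3000030517578, 324.0]] [ 9. 77.]
side [206. 242.] [[219.5, 217.1999969482422], [192.89999389648438, 266.5]] [ 6. 56.]
side [359. 204.] [[359.29998779296875, 182.0], [357.79998779296875, 225.10000610351562]] [ 6. 43.]
side [283. 164.] [[287.79998779296875, 145.89999389648438], [278.6000061035156, 182.39999389648438]] [ 6. 38.]
side [420.  75.] [[345.1000061035156, 64.5999984741211], [495.0, 85.0999984741211]] [151.  49.]
[341. 279.] [359. 204.] [ 353. -102.  191.] 2.8
[161. 224.] [208. 293.] [465. 299. 269.] 3.8
[349. 186.] [283. 164.] [ 570. -125.  190.] 0.9
[227. 180.] [206. 242.] [585. 168. 187.] 0.5
```

View pics/c1.png

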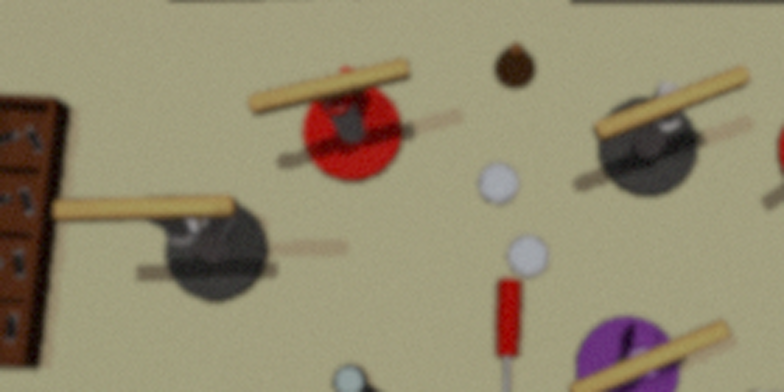

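The left grey stand measures z≈269 (raised, the twin). The right grey one, at (570,−125), measures z≈190, so it is the low stand and my target. The crop confirms grey feet for both. Next I move up and across to hover above it.

Call:
servo_tool(turn=[[0,0,0],[0,0,0],[0,0,0],[0,0,0],[0,0,0],[0,0,0],[0,0,0],[0,0,0],[0,0,0],[0,0,0]], delta_pos=[[0,-0.04,0],[0,-0.04,0],[-0.0232,0,0.0321],[-0.0232,0,0.0321],[-0.0232,0,0.0321],[-0.0232,0,0.0321],[-0.0232,0,0.0321],[-0.0232,0,0.0321],[-0.0232,0,0.0321],[-0.0232,0,0.0321]], jaw=[1,1,1,1,1,1,1,1,1,1])

```text
clock: 1.1
eef_pos: [375.7, -373.9, 325.0]
tool_rot: [-1.571, 0.0, -1.291]
force: [0.2, 0.1, -0.5]
finger_gap: 85.7
```

Run:
```python
from m import *
a=dict(np.load('pics/top0.npz'))
for e,z in(([[376.4,176],[322.3,196.1]],194),([[448.2,172.2],[401.3,203.5]],194),([[448.2,172.2],[401.3,203.5]],274)):
    P=[onz(a,*q,z)[:2] for q in e]; d=P[1]-P[0]
    print(np.round(P),np.linalg.norm(d).round(),'yaw for tool z',np.arctan2(-d[0],d[1]).round(3),((P[0]+P[1])/2).round())
```

```text
[[ 594. -190.]
 [ 544.  -60.]] 138.0 yaw for tool z 0.368 [ 569. -125.]
[[ 604. -361.]
 [ 527. -246.]] 138.0 yaw for tool z 0.591 [ 566. -304.]
[[ 582. -332.]
 [ 511. -226.]] 128.0 yaw for tool z 0.591 [ 546. -279.]
```

Call:
servo_tool(turn=[[0,0,0],[0,0,0],[0,0,0],[0,0,0],[0,0,0],[0,0,0],[0,0,0],[0,0,0]], delta_pos=[[-0.0232,0,0.0319],[-0.0232,0,0.0319],[-0.0232,0,0.0319],[-0.0232,0,0.0319],[-0.0232,0,0.0319],[-0.0232,0,0.0319],[-0.0232,0,0.0319],[-0.0232,0,0.0319]], jaw=[1,1,1,1,1,1,1,1])

```text
clock: 1.9
eef_pos: [569.6, -125.3, 324.9]
tool_rot: [-1.571, 0.0, -1.291]
force: [-0.1, -0.6, 0.4]
finger_gap: 85.4
```

Call:
servo_tool(turn=[[0,-7.9,0],[0,-7.9,0],[0,-7.9,0],[0,-7.9,0],[0,-7.9,0],[0,-7.9,0]], delta_pos=[[0,0,0],[0,0,0],[0,0,0],[0,0,0],[0,0,0],[0,0,0]], jaw=[1,1,1,1,1,1])

```text
clock: 2.5
eef_pos: [568.8, -126.6, 324.8]
tool_rot: [-1.571, 0.001, -0.458]
force: [0.2, -0.2, -0.7]
finger_gap: 85.3
```

Call:
servo_tool(turn=[[0,-7.9,0],[0,-7.9,0],[0,-7.9,0],[0,-7.9,0],[0,-7.9,0],[0,-7.9,0],[0,0,0]], delta_pos=[[0,0,0],[0,0,0],[0,0,0],[0,0,0],[0,0,0],[0,0,0],[0,0,0]], jaw=[1,1,1,1,1,1,1])

```text
clock: 3.2
eef_pos: [568.8, -126.6, 324.8]
tool_rot: [-1.57, 0.001, 0.364]
force: [-0.0, -0.4, -0.3]
finger_gap: 85.5
```

Run:
```python
from m import *
d=shot('wrist','w1'); s=env.observe(); print(s['eef_pos'],s['tool_rot'],s['joints'])
for c,e,w in bars(d):
    P=[onz(d,*q,196)[:2] for q in e]; v=P[1]-P[0]
    print(e.round().tolist(),np.round(P),np.linalg.norm(v).round(),np.arctan2(-v[0],v[1]).round(3),((P[0]+P[1])/2).round(1))
```

```text
[ 568.83900018 -126.66503841  324.85014192] [-1.57033354e+00  6.67567720e-04  3.60588245e-01] [ 0.78100067  0.21296903 -0.71399015  1.47671566  0.13903133  1.50433279
  0.42948339]
[[175.0, 312.0], [203.0, 384.0]] [[ 526. -246.]
 [ 570. -307.]] 75.0 -2.519 [ 547.6 -276.3]
[[275.0, 105.0], [278.0, 281.0]] [[ 544.  -62.]
 [ 595. -189.]] 137.0 -2.762 [ 569.5 -125.2]
[[-2.0, 92.0], [15.0, 161.0]] [[ 362. -121.]
 [ 381. -166.]] 49.0 -2.749 [ 371.4 -143.9]
```

View pics/w1.png

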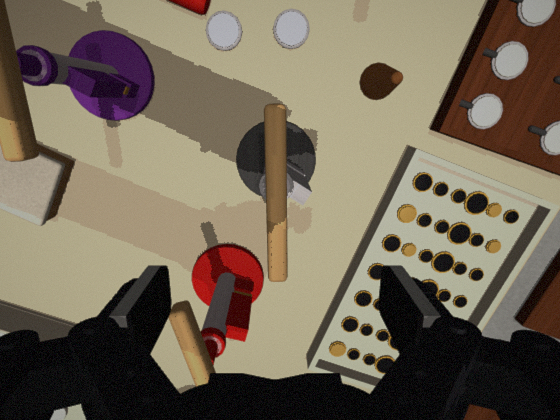

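The wrist picture shows the grey-foot bar at (275,105)–(278,281), nearly aligned with the jaws. Its centre is (569.5,−125.2) and its yaw 0.38. Now I descend and grip.

Call:
servo_tool(turn=[[0,-1,0],[0,0,0],[0,0,0],[0,0,0],[0,0,0],[0,0,0],[0,0,0]], delta_pos=[[0.001,0.02,0.001],[0,0.03,0],[0,0.03,0],[0,0.03,0],[0,0.02,0],[0,0.014,0],[0,0,0]], jaw=[1,1,1,1,1,1,1])

```text
clock: 3.95
eef_pos: [568.4, -125.2, 179.3]
tool_rot: [-1.569, 0.003, 0.379]
force: [0.3, 0.5, 0.1]
finger_gap: 85.2
```

Call:
servo_tool(turn=[[0,0,0],[0,0,0],[0,0,0],[0,0,0],[0,0,0],[0,0,0],[0,0,0],[0,0,0]], delta_pos=[[0,0,0],[0,0,0],[0,0,0],[0,0,0],[0,0,0],[0,0,0],[0,0,0],[0,0,0]], jaw=[0,0,0,0,0,0,0,0], grip_force=50)

```text
clock: 4.75
eef_pos: [569.7, -125.5, 182.0]
tool_rot: [-1.572, 0.0, 0.381]
force: [-2.4, 1.0, 5.9]
finger_gap: 14.9
```

Run:
```python
from h import *
s=env.observe(); print(s)
```

```text
{'clock': 4.75, 'joints': array([ 0.76721271,  0.29087617, -0.70208766,  1.68534176,  0.19798229,
        1.23741376,  0.40165883]), 'joint_vel': array([-0.00067143, -0.00041411,  0.00019461, -0.00033597,  0.00128573,
        0.00073483, -0.0010181 ]), 'effort': array([ -0.44563299, -36.48745537,  -5.60515568, -28.26620042,
        -0.10970479,  -0.8346964 ,  -0.03709686]), 'eef_pos': array([ 569.68882676, -125.46162864,  181.96476233]), 'tool_rot': array([-1.57150865e+00,  5.20009142e-05,  3.80956973e-01]), 'force': array([-2.38264047,  0.99989125,  5.90973701]), 'wrist_torque': array([-0.07750156,  0.52672766,  0.04423001]), 'finger_gap': 14.926838244155766}
```

Call:
servo_tool(turn=[[0,-6,0],[0,-6,0],[0,-6,0],[0,-6,0],[0,-6,0],[0,-6,0],[0,-6,0],[0,-6,0],[0,-4,0],[0,0,0]], delta_pos=[[0,0,0],[0,0,0],[0,0,0],[0,0,0],[0,0,0],[0,0,0],[0,0,0],[0,0,0],[0,0,0],[0,0,0]], jaw=[0,0,0,0,0,0,0,0,0,0])

```text
clock: 5.75
eef_pos: [569.5, -125.7, 182.0]
tool_rot: [-1.571, 0.001, 1.29]
force: [-3.1, -1.5, 5.7]
finger_gap: 15.4
```

Run:
```python
from h import *
s=env.observe(); print(s['tool_rot'],s['force'],s['wrist_torque'],s['finger_gap'])
```

```text
[-1.57070934e+00  7.49657029e-04  1.28963524e+00] [-3.10386866 -1.47242143  5.74011599] [-0.09893601  0.62832774  0.04990767] 15.445011966107305
```

Call:
servo_tool(turn=[[0,-2,0],[0,-2,0],[0,-2,0],[0,0,0]], delta_pos=[[0,0,0],[0,0,0],[0,0,0],[0,0,0]], jaw=[0,0,0,0])

```text
clock: 6.15
eef_pos: [569.5, -125.8, 181.9]
tool_rot: [-1.571, 0.0, 1.391]
force: [-3.4, -0.7, 6.5]
finger_gap: 14.9
```

Run:
```python
from h import *
s=env.observe(); print(s['tool_rot'],s['force'],s['wrist_torque'],s['finger_gap'],s['eef_pos'])
```

```text
[-1.57050163e+00  1.31523572e-04  1.39065477e+00] [-3.39986476 -0.66708494  6.52426063] [ 0.036453    0.62100377 -0.99051429] 14.937567613564715 [ 569.47969025 -125.79650701  181.94986339]
```

The end stop is felt (−1.0 N m), so it is unlocked. I ease 1° off and pull up 94 mm.

Call:
servo_tool(turn=[[0,1,0],[0,0,0],[0,0,0],[0,0,0],[0,0,0],[0,0,0],[0,0,0],[0,0,0]], delta_pos=[[0,0,0],[0,-0.01,0],[0,-0.02,0],[0,-0.02,0],[0,-0.02,0],[0,-0.014,0],[0,-0.01,0],[0,0,0]], jaw=[0,0,0,0,0,0,0,0])

```text
clock: 6.95
eef_pos: [569.4, -125.7, 276.2]
tool_rot: [-1.571, 0.001, 1.375]
force: [-2.5, -1.6, -1.7]
finger_gap: 14.8
```

Run:
```python
from m import *
s=env.observe(); print(s['tool_rot'],s['force'],s['wrist_torque'],s['finger_gap'],s['eef_pos'],s['joints'])
d=shot('side','s1'); cv2.imwrite('pics/s1c.png',cv2.resize(d['image'][60:260,180:460],None,fx=2.5,fy=2.5))
```

```text
[-1.57064145e+00  1.03358989e-03  1.37535754e+00] [-2.46105576 -1.55422323 -1.70729538] [-0.28598813  0.39795177 -0.21260899] 14.808748409393333 [ 569.38438746 -125.71683525  276.15393699] [ 0.9080553   0.2639531  -0.87695037  1.55322629  0.20528685  1.42070717
  1.39265707]
```

View pics/s1c.png

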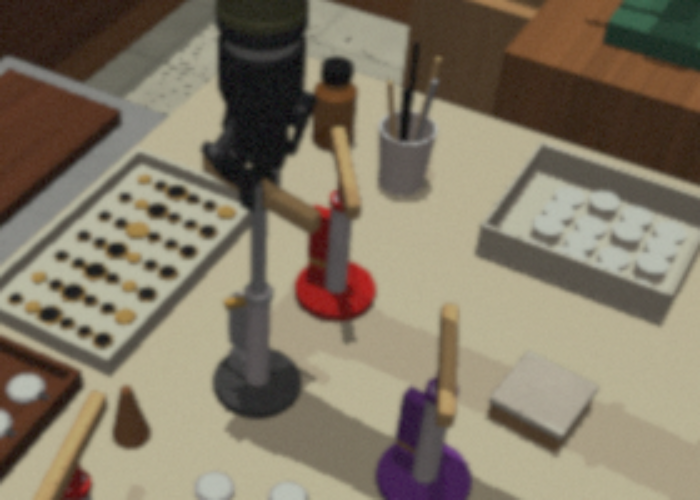

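The picture shows the bar raised with the rod extended, and the brass pin at (235,302) above the catch block. Next I turn it back.

Call:
servo_tool(turn=[[0,6,0],[0,6,0],[0,6,0],[0,6,0],[0,6,0],[0,6,0],[0,6,0],[0,6,0],[0,6,0],[0,0,0]], delta_pos=[[0,0,0],[0,0,0],[0,0,0],[0,0,0],[0,0,0],[0,0,0],[0,0,0],[0,0,0],[0,0,0],[0,0,0]], jaw=[0,0,0,0,0,0,0,0,0,0])

```text
clock: 8.0
eef_pos: [569.5, -125.4, 274.4]
tool_rot: [-1.571, 0.001, 0.434]
force: [0.4, -2.3, -3.5]
finger_gap: 15.0
```

Run:
```python
from h import *
s=env.observe(); print(s['tool_rot'],s['force'],s['wrist_torque'],s['finger_gap'])
```

```text
[-1.57071789e+00  6.48611552e-04  4.33536541e-01] [ 0.44192202 -2.28175849 -3.47927239] [-0.43142558 -0.08928158  0.00333281] 15.038440994936618
```

Call:
servo_tool(turn=[[0,2,0],[0,2,0],[0,2,0],[0,1,0],[0,0,0]], delta_pos=[[0,0,0],[0,0,0],[0,0,0],[0,0,0],[0,0,0]], jaw=[0,0,0,0,0])

```text
clock: 8.5
eef_pos: [569.6, -125.4, 274.7]
tool_rot: [-1.571, 0.001, 0.314]
force: [-0.4, -1.9, -3.5]
finger_gap: 15.3
```

Run:
```python
from h import *
s=env.observe(); print(s['tool_rot'],s['force'],s['wrist_torque'],s['finger_gap'],s['eef_pos'])
```

```text
[-1.57091886e+00  5.24976807e-04  3.13860177e-01] [-0.41310916 -1.93969588 -3.52291067] [-0.5076056  -0.07178698  0.37093838] 15.26373581708859 [ 569.57298355 -125.37020439  274.73087919]
```

Call:
servo_tool(turn=[[0,1,0],[0,1,0],[0,0,0]], delta_pos=[[0,0,0],[0,0,0],[0,0,0]], jaw=[0,0,0])

```text
clock: 8.8
eef_pos: [569.6, -125.3, 275.2]
tool_rot: [-1.572, 0.0, 0.278]
force: [0.1, -3.2, -3.8]
finger_gap: 15.1
```

Run:
```python
from h import *
s=env.observe(); print(s['tool_rot'],s['force'],s['wrist_torque'],s['finger_gap'],s['eef_pos'])
```

```text
[-1.57157092e+00  3.92917647e-04  2.78280708e-01] [ 0.08957677 -3.18061059 -3.77694201] [-0.76054703  0.00267555  1.58196566] 15.069350072478874 [ 569.61375676 -125.31735035  275.2437783 ]
```

The end stop is reached (+1.6 N m). I ease off the twist and lower gently onto the block.

Call:
servo_tool(turn=[[0,-1.5,0],[0,0,0],[0,0,0],[0,0,0],[0,0,0],[0,0,0]], delta_pos=[[0,0,0],[0,0.005,0],[0,0.004,0],[0,0.002,0],[0,0.001,0],[0,0,0]], jaw=[0,0,0,0,0,0])

```text
clock: 9.4
eef_pos: [569.6, -125.3, 263.0]
tool_rot: [-1.571, 0.0, 0.302]
force: [0.3, -2.6, -2.5]
finger_gap: 15.0
```

Run:
```python
from h import *
s=env.observe(); print(s['tool_rot'],s['force'],s['wrist_torque'],s['finger_gap'],s['eef_pos'])
```

```text
[-1.57068520e+00  1.84454261e-04  3.02446472e-01] [ 0.25153697 -2.58410567 -2.51766661] [-0.64329734 -0.06094886  0.87956941] 14.954090555191089 [ 569.6014204  -125.31708442  262.97810921]
```

Call:
servo_tool(turn=[[0,0,0],[0,0,0],[0,0,0]], delta_pos=[[0,0.001,0],[0,0.001,0],[0,0,0]], jaw=[0,0,0])

```text
clock: 9.7
eef_pos: [569.6, -125.3, 262.0]
tool_rot: [-1.571, -0.0, 0.302]
force: [-2.4, -3.4, 1.4]
finger_gap: 15.4
```

Run:
```python
from h import *
s=env.observe(); print(s['tool_rot'],s['force'],s['wrist_torque'],s['finger_gap'],s['eef_pos'])
```

```text
[-1.57142367e+00 -7.21100593e-05  3.02488566e-01] [-2.41336018 -3.39366503  1.43604987] [-0.58294467  0.53589226  0.91650001] 15.363709870245593 [ 569.64350592 -125.31629905  262.00804894]
```

Pin contact is felt (vertical force changed from −2.5 to +1.4 N). I let go and rise.

Call:
servo_tool(turn=[[0,-1,0],[0,0,0],[0,0,0],[0,0,0],[0,0,0],[0,0,0],[0,0,0],[0,0,0]], delta_pos=[[0,0,0],[0,0,0],[0,0,0],[0,0,0],[0,0,0],[0,0,0],[0,0,0],[0,0,0]], jaw=[0,0.3,0.6,1,1,1,1,1])

```text
clock: 10.5
eef_pos: [569.7, -125.2, 261.3]
tool_rot: [-1.571, -0.0, 0.32]
force: [0.0, 0.3, -0.0]
finger_gap: 85.7
```

Call:
servo_tool(turn=[[0,0,0],[0,0,0],[0,0,0],[0,0,0],[0,0,0],[0,0,0]], delta_pos=[[0,-0.01,0],[0,-0.02,0],[0,-0.03,0],[0,-0.03,0],[0,-0.02,0],[0,0,0]], jaw=[1,1,1,1,1,1])

```text
clock: 11.1
eef_pos: [571.1, -125.0, 375.4]
tool_rot: [-1.574, -0.006, 0.32]
force: [-0.1, 0.5, -0.3]
finger_gap: 85.1
```

Run:
```python
from m import *
s=env.observe(); print(s['eef_pos'],s['force'],s['finger_gap'],s['clock'])
w=shot('wrist','w2')
for c,e,_ in bars(w):
    P=[onz(w,*q,276)[:2] for q in e]; v=P[1]-P[0]
    print(e.round().tolist(),np.linalg.norm(v).round(),np.arctan2(-v[0],v[1]).round(3),((P[0]+P[1])/2).round(1))
b=shot('side','s2');a=shot('top','t2'); 
for c,e,_ in bars(a): print('top',c.round(),e.round().tolist())
for c,e,_ in bars(b): print('side',c.round(),e.round().tolist())
cv2.imwrite('pics/s2c.png',np.hstack([cv2.resize(b['image'][80:240,200:360],(420,420)),cv2.resize(w['image'],None,fx=.68,fy=.68)[:,:][:420] if 0 else cv2.resize(w['image'],(380,420))]))
```

```text
[ 571.05111266 -125.0465351   375.44060761] [-0.07098397  0.50041613 -0.25276   ] 85.10414090413823 11.1
[[190.0, 286.0], [228.0, 374.0]] 81.0 -2.519 [ 555.  -229.7]
[[272.0, 240.0], [272.0, 300.0]] 47.0 -2.824 [ 583.1 -167.2]
[[272.0, 106.0], [269.0, 228.0]] 80.0 -2.842 [559.8 -98.5]
[[15.0, 28.0], [51.0, 162.0]] 78.0 -2.732 [ 408.4 -101.8]
top [339. 279.] [[365.0, 269.0], [313.0, 290.0]]
top [161. 224.] [[193.0, 223.0], [129.0, 225.0]]
top [344. 181.] [[363.0, 175.0], [325.0, 187.0]]
top [227. 180.] [[255.0, 173.0], [199.0, 187.0]]
side [208. 293.] [[231.0, 263.0], [184.0, 324.0]]
side [206. 242.] [[219.0, 217.0], [193.0, 267.0]]
side [359. 204.] [[359.0, 182.0], [358.0, 226.0]]
side [427.  76.] [[346.0, 72.0], [508.0, 80.0]]
```

View pics/s2c.png

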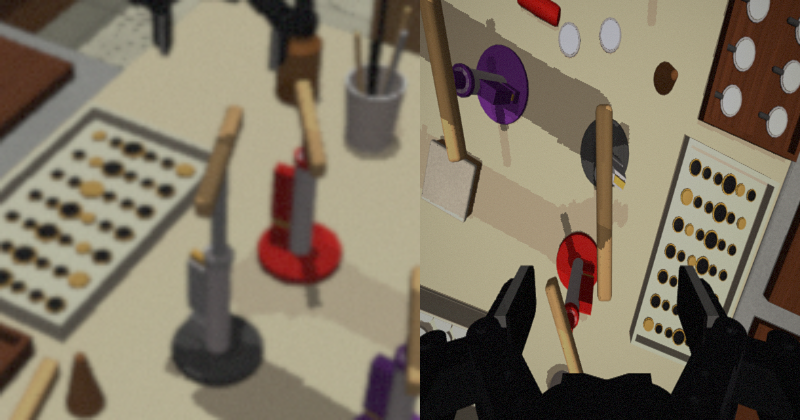

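The side crop shows the grey stand up, with its brass pin resting on the catch block at (195,258). The wrist view shows the gripper clear of it. The twin's bar hasn't moved: (161,224) in top and (208,293) in side, as at the start. I'm handing it in.

```bash
python3 -c "
from rig import env
print(env.finish_job())"
```

```text
the job is handed in; nothing more can be done
None
```

The low stand is now up and locked beside its twin, and the job is handed in at about 11 s of the 42 s allowed.

**What I did:** I gripped the grey-footed stand's crossbar at (570, −125) and turned it anticlockwise until I felt the end stop, at about −1.0 N m. I then pulled it up about 94 mm and turned it back to the other stop, at about +1.6 N m. I lowered it until the pin touched the block, opened the jaws and backed off upwards.

**Last checks:**
- **Height:** The side picture shows the stand raised with its brass pin resting on the catch block. I did not triangulate the final bar height; it rests on the pin contact felt at about 80 mm of lift and on the pictures.
- **Turn:** The bar's yaw is about 0.31 rad, against 0.38 at the start, so it is fully turned back. In this last wrist view the colour mask split the bar in two, so that reading is rough. It agrees with the tool's yaw of 0.32 at release.
- **Twin:** Its bar is at the same pixels in both views as at the start, to within a pixel.
- **Contact:** After release the force read about zero, with the gripper above and clear of the stand.

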